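# Refit the push-dial knob of a preheater unit and hold it down

## Robot

A 6-joint arm with a two-finger parallel gripper is mounted at the origin on the work surface. World frame = base frame: x ahead of the robot, y to its left, z up, the work surface at z = 0. Lengths are in m, angles in rad, forces in N, time in s.
With the tool pointing down it reaches from about 0.35 to 0.975 m from the base axis. Payload 4.9 kg.
Tool frame: the origin (TCP) lies on the centre line of the jaws, within the pads' length; the fingertips stand 14 mm ahead of it and the grasp point (between the pads) lies 5 mm behind it (manip.nose_length is the distance from the TCP to the fingertips, in m); z points along the fingers, y is the line along which they close (so a half turn about z gives the same grasp; the last joint's range is limited). The gripper opens to 85 mm and grips with 20 to 120 N. Pads are 22 mm wide; open, the fingers measure 114 mm over their backs; the gripper's body (76 mm by 85 mm) begins 54 mm behind the grasp point. The pads swing forward as they close: fully open they stand 13 mm farther back than shut.
Start: joints at [1.099, 0.053, 1.613, -0, 1.476, -0.119], TCP at [0.216, 0.586, 0.245] pointing down, gripper open.
Joint ranges: [-3.01, 3.01], [-1.01, 2.22], [0.06, 2.58], [-1.02, 4.17], [0.09, 2.62], [-3.14, 3.14]. Speed limits (rad/s): [2.57, 2.57, 3.14, 3.14, 3.14, 3.14].

## Interface

Orientations are given as a unit quaternion [w, x, y, z].
In Python, from plant import manip, imaging gives the robot as it stands.
- The arm moves only by the tool play_rows, never from a script. Its argument "commands" is a list of rows, each a list of 6 numbers: the shift along the tool's x, y, z in mm, then the turn, a rotation vector about the tool's x, y, z in degrees. A call has 1 to 5 rows; each row shifts and turns the commanded pose from where the row before left it, along the tool's axes as they then stand; what a row does not reach is not made up. A row lasts 1/12 s, in which the tool goes at most 41.7 mm and 7.16 degrees, less where a joint would pass 70% of its speed; a pose out of reach is approached as far as the arm can. A call is refused whole if a number of a shift passes 41.7 or a number of a turn 7.16, either way. A call with a gripper value outside its range is refused whole. "hand" is the finger opening in mm, from 0 to 85.4, set as the call begins (left out, the last holds). The fingers move at their own pace and stop on an object; the grip force is fixed at half the most. Time passes only in rows, so rows that do not move let the fingers close. It gives the time, the measured TCP pose, the force, the opening and the grip force at its end, in the units of the state.
- manip.state(): the state, without advancing time (a new reading comes with each control period).
- imaging.grab_frame(name): name is "scene" or "side" or "wrist"; returns a dict with "image" (480x640x3 uint8, red, green, blue), "fx", "fy", "cx", "cy" (pixels), "R" (3x3) and "t" (3): a world point X has camera coordinates R X + t; the wrist camera has in their place "mount" (4x4, takes a point from camera to tool coordinates, whose origin is the TCP and whose axes are the flange's). Camera axes: x right, y down, z forward; pixel columns grow to the right and rows downward; lengths in m; the calibration is good to about 2 mm. The wrist camera is an equidistant fisheye: a pixel r from the principal point sees the ray r / f radians off the axis. A picture is of the moment at which its call begins: read the wrist's pose just before it. There is no depth.
- manip.job_done(): hands the job in; it is judged then, once.
The state is a dict: "time": time; "joint_pos": joint angles; "joint_vel": joint speeds; "joint_efforts": joint torques, N m; "tool_pos": TCP position; "tool_rot": TCP orientation; "contact_force": force on the tool from outside, world axes, zero at the start; "ft_torque": the same for the moment, N m; "gripper_width": opening from 0.0 (shut) to 1.0 (fully open); "grasp_force": force on a finger pad.
Only numpy, scipy, OpenCV 4.12 (cv2) and the standard library are available. Lean on these libraries where they do the work, as an engineer would, in place of code of your own. Each camera call takes 0.05 s, during which the arm holds its last target. There are 200 camera calls.

## Task

On the grey control unit, slide the transport lock away from the dial shaft until it meets its end stop. Then pick up the pointer knob, turn it so that the flat in its bore matches the flat of the D-shaft, push it fully home on the shaft and press it down, spring and all, as if to wake the unit. Finish while still holding the knob pressed down - do not let go - and leave the round cap, the phone and the solder spool where they are.

Things in the scene. Friction and masses are not known exactly. Their poses are not given: they have to be found in the camera images.
- unit: Low grey control box, fixed to the bench, 180 (x) x 240 (y) x 60 mm high, flat black panel on top. Origin: centre of its underside; z up. In its frame the dial shaft stands at x 0, y -50 mm; the transport lock slides along its +y, away from the shaft. Only shaft and lock stand up from the panel.
- shaft_seat (a point): On the dial shaft's axis, at the top of its round collar (diameter 20 mm), 67 mm above the bench when unpressed: the knob's underside rests here when fully home. Above it rises the steel D-shaft (see shaft_tip). z up; x points to the side of the D's flat, so the frame turns with the shaft, and goes down with it.
- shaft_tip (a point): Tip of the D-shaft, on its axis, 12 mm above shaft_seat, same axes. The shaft is 14 mm in diameter with one flat 2.3 mm from the axis, on the +x side, over its whole height; the tip is chamfered 1.5 mm.
- dial_shaft (a joint): Angle of the shaft about z, rad: 0 when its flat faces the unit's +x; starts within 0.4 of that and may end at any angle. Held by dry friction of 0.08 N m.
- plunger (a joint): How far the shaft, with its collar, is pressed down against its spring, m: 0 at rest, 0.005 at the bottom stop. It starts to move at 3 N and takes 1 N more per mm (8 N at the bottom stop); it springs back up when let go.
- lock_slide (a joint): Position of the transport lock along the unit's +y, m: starts between 0 and 0.018; 0.050 is its end stop, farthest from the dial shaft. Slides with about 2.5 N of friction and stays where it is left.
- lock_top (a point): Centre of the top of the lock's grip, 104 mm above the bench; axes as the unit's. Grey plastic: upright grip 14 (x) x 12 (y) mm, 32 mm high, on a bridge 36 (x) x 14 (y) mm, its top 72 mm above the bench; from it two prongs, as high, run to 44 mm on the -y side of this point, either side of the collar. Beside the shaft they keep the knob from going home.
- knob: Loose black plastic pointer knob, about 45 g, on the bench. Origin: centre of its underside, on its axis; z up. Skirt diameter 44 mm, 14 mm high; on it a bar grip, z 14 to 38 mm, 16 mm wide in y, x -19 to 15 mm; then a nose 7 mm wide to x 28 mm with a white line on top. Goes on the shaft when its x axis (nose) points as shaft_seat's x, within about 0.1 rad.
- knob_bore (a point): Mouth of the knob's D-shaped bore, at the knob's origin, same axes: open below, 12.5 mm deep, 15.1 mm in diameter, its flat 2.85 mm from the axis on the +x side, under the nose.
- round_cap: Bystander: loose plain round black cap, diameter 38 mm, 26 mm high, no nose and no bore. Origin: centre of its underside. It and the knob may have changed places.
- phone: Bystander: black phone lying on the bench, 72 x 148 x 9 mm, long side along its y. Origin: centre of its underside.
- spool: Bystander: solder spool standing on its flange, diameter 60 mm, 39 mm high. Origin: centre of its underside.

How it is judged:
On the way, in this order (a step that is already met when the one before it is completed fails the run):
1. the transport lock is at its end stop (value of joint lock_slide above 0.046 m), for 0.1 s.
2. the knob is fully home on the D-shaft (z of knob in the frame of shaft_seat between -0.003 and 0.002 m and horizontal distance between knob and shaft_seat below 0.0025 m and angle between the x axis of knob and the x axis of shaft_seat, either way round below 0.25 rad and angle between knob's own z axis and vertical below 0.12 rad), for 0.2 s.
At the end, for the whole second after the job is handed in: Through the last second: lock within 4 mm of its stop; knob underside within 2 mm of the collar, axis within 2.5 mm, x axis within 0.25 rad of the shaft's, upright within 0.12 rad; fingers bear on it with over 2 N; shaft held down by more than 2.5 mm, still (all of step 2 and value of joint lock_slide above 0.046 m and value of joint plunger above 0.0025 m and velocity of joint plunger below 0.01 m/s and contact force between the fingers and knob above 2 N and contact force between knob and lock_slide below 0.2 N); the arm keeps its last pose, push and grip.
It fails at once if the round cap is moved more than 30 mm (distance of round_cap from where it was at the start of the episode above 0.03 m).
It fails at once if the phone is moved more than 30 mm (distance of phone from where it was at the start of the episode above 0.03 m).
It fails at once if the spool is moved more than 30 mm (distance of spool from where it was at the start of the episode above 0.03 m).
It also fails if it takes over 64 s, if anything falls off the work surface, if the arm or the gripper's body presses on something with over 40 N, if the wrist force passes 120 N, or if a joint passes its speed limit or range.

## Working session

There is one attempt and no reset: what is moved stays moved. The work goes in short steps, Python scripts to look and compute and a tool call to move; the robot and the scene stay as the last step left them, time stands still between calls to the robot, and variables do not carry over. Pictures are saved under pics/ and viewed, at most 10 in all, crops included, and the job is handed in when it is done.

Besides the shell and the picture viewer there is one more tool, called after "Emit:" by a JSON object that holds its "op" and its "data". play_rows: Moves the arm, as the interface text tells. Its arguments: {"type":"object","properties":{"commands":{"type":"array","items":{"type":"array","items":{"type":"number"}}},"hand":{"type":"number"}},"required":["commands"]}

```bash
mkdir -p pics; ls; cat > h.py <<'E'
import numpy as np, cv2
from plant import manip, imaging
from scipy.spatial.transform import Rotation as Ro
def tool():
    s=manip.state(); q=s["tool_rot"]; return Ro.from_quat([q[1],q[2],q[3],q[0]]).as_matrix(), np.array(s["tool_pos"])
def save(n,f): 
    im=imaging.grab_frame(n); cv2.imwrite(f,im["image"][:,:,::-1]); return im
def hit(c,u,v,z):  # static cam pixel -> world at height z
    R=np.array(c["R"]);t=np.array(c["t"]); d=R.T@np.array([(u-c["cx"])/c["fx"],(v-c["cy"])/c["fy"],1]); o=-R.T@t
    return o+d*(z-o[2])/d[2]
def proj(c,X):
    p=np.array(c["R"])@np.array(X)+np.array(c["t"]); return c["fx"]*p[0]/p[2]+c["cx"],c["fy"]*p[1]/p[2]+c["cy"]
def whit(c,u,v,z,Rt,p):
    x,y=(u-c["cx"]),(v-c["cy"]); r=np.hypot(x,y); th=r/c["fx"]
    d=np.array([np.sin(th)*x/max(r,1e-9),np.sin(th)*y/max(r,1e-9),np.cos(th)]); M=np.array(c["mount"])
    o=Rt@M[:3,3]+p; d=Rt@M[:3,:3]@d; return o+d*(z-o[2])/d[2]
def wproj(c,X,Rt,p):
    M=np.array(c["mount"]); q=M[:3,:3].T@(Rt.T@(np.array(X)-p)-M[:3,3]); th=np.arctan2(np.hypot(q[0],q[1]),q[2]); a=np.arctan2(q[1],q[0])
    return c["fx"]*th*np.cos(a)+c["cx"],c["fx"]*th*np.sin(a)+c["cy"]
E
python3 - <<'E'
from h import *
import pickle
Rt,p=tool(); print(manip.state())
cs={n:save(n,f"pics/{n}0.png") for n in("scene","side","wrist")}
pickle.dump((cs,Rt,p),open("c0.pkl","wb"))
for n,c in cs.items(): print(n,{k:np.round(v,3) for k,v in c.items() if k!="image"})
print(Rt)
E
```

```text
pics
{'time': 0.0, 'joint_pos': array([ 1.09898466e+00,  5.33488887e-02,  1.61431915e+00,  9.75025096e-06,
        1.47597465e+00, -1.18995354e-01]), 'joint_vel': array([-0.00095878, -0.00025934, -0.00064319, -0.0006257 , -0.00105727,
        0.00057072]), 'joint_efforts': array([ 1.06839427e-03, -3.93669176e+01, -3.70178568e+01, -3.08228289e-05,
        7.05790822e-03, -6.82876518e-06]), 'tool_pos': array([0.21568449, 0.58596765, 0.2440529 ]), 'tool_rot': array([-3.03052073e-04,  1.75494982e-01,  9.84479792e-01, -9.79207066e-04]), 'contact_force': array([-0.91237888, -0.2775606 , -0.13159636]), 'ft_torque': array([-0.02991111,  0.02504802,  0.02706151]), 'grasp_force': 0.0, 'gripper_width': 1.0017132165437244}
scene {'fx': np.float64(604.974), 'fy': np.float64(604.974), 'cx': np.float64(320.932), 'cy': np.float64(244.123), 'R': array([[-0.847,  0.531,  0.011],
       [ 0.323,  0.531, -0.783],
       [-0.422, -0.66 , -0.622]]), 't': array([ 0.465, -0.067,  1.411])}
side {'fx': np.float64(455.609), 'fy': np.float64(455.609), 'cx': np.float64(310.597), 'cy': np.float64(231.398), 'R': array([[ 0.953, -0.303, -0.004],
       [-0.176, -0.543, -0.821],
       [ 0.247,  0.783, -0.571]]), 't': array([-0.487,  0.155,  0.891])}
wrist {'fx': np.float64(371.648), 'fy': np.float64(371.648), 'cx': np.float64(311.703), 'cy': np.float64(237.519), 'mount': array([[-0.   , -0.965, -0.262,  0.065],
       [ 1.   ,  0.   , -0.001,  0.001],
       [ 0.001, -0.262,  0.965, -0.128],
       [ 0.   ,  0.   ,  0.   ,  1.   ]])}
[[-9.38402839e-01  3.45541934e-01 -9.40389137e-04]
 [ 3.45543121e-01  9.38401105e-01 -1.82165090e-03]
 [ 2.53005429e-04 -2.03438737e-03 -9.99997899e-01]]
```

View pics/scene0.png

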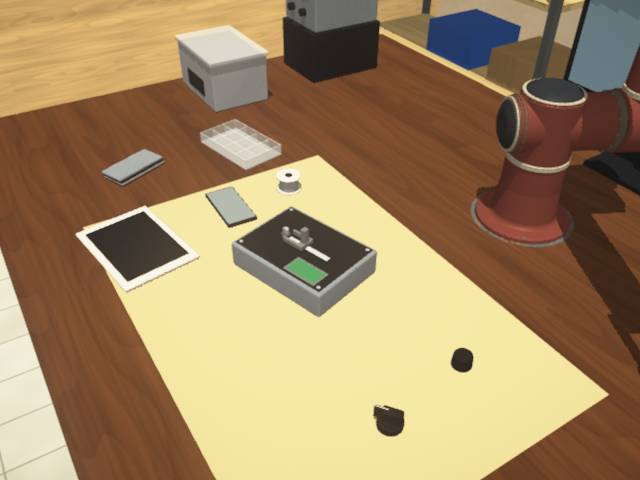

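View pics/side0.png

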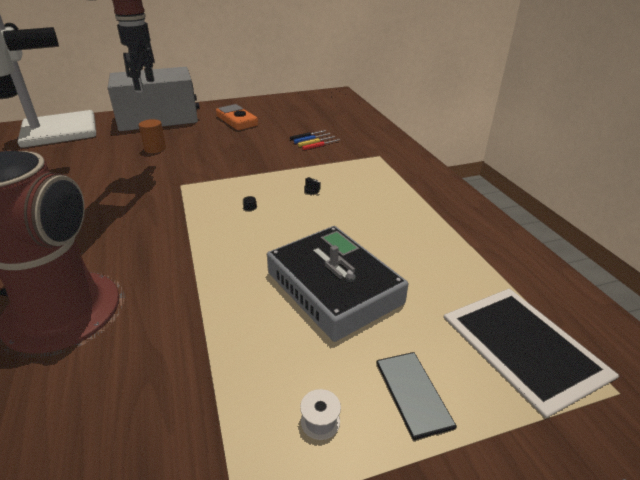

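The scene camera shows the unit around (305,260), the knob with its nose at (390,418), the cap at (462,360), the phone at (230,206) and the spool at (288,181). I'll enlarge the unit and the knob.

```bash
python3 - <<'E'
import cv2,numpy as np
a=cv2.imread("pics/scene0.png");b=cv2.imread("pics/side0.png")
def cr(im,x,y): return cv2.resize(im[y:y+60,x:x+80],(400,300),interpolation=cv2.INTER_CUBIC)
A=np.vstack([np.hstack([cv2.resize(a[200:320,225:385],(400,300),interpolation=2),cr(a,350,390)]),np.hstack([cv2.resize(b[225:345,260:420],(400,300),interpolation=2),cr(a,265,215)])])
cv2.imwrite("pics/m1.png",A)
E
```

```text
(no output)
```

View pics/m1.png

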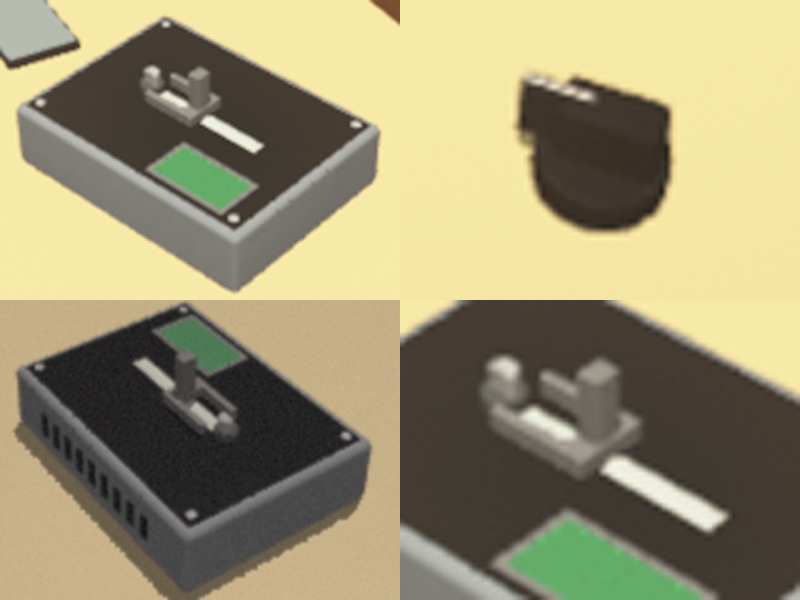

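The lower half of the crop shows the lock grip's top at scene pixel (305,228), and the upper right shows the white nose line running from (389,410) to (375.5,405.6).

```bash
python3 - <<'E'
from h import *
import pickle
cs,Rt,p=pickle.load(open("c0.pkl","rb"))
S,D=cs["scene"],cs["side"]
s=np.array([hit(S,225+x/2.5,200+y/2.5,.06) for x,y in[(165,23),(40,103),(233,218),(356,125)]])
d=np.array([hit(D,260+x/2.5,225+y/2.5,.06) for x,y in[(190,213),(345,136),(183,10),(40,67)]])
for q in(s,d): 
  print(np.round(q,4).tolist(),q.mean(0))
  for i in range(4): e=q[(i+1)%4]-q[i]; print(np.linalg.norm(e),np.degrees(np.arctan2(e[1],e[0])))
k=lambda x,y,z:hit(S,350+(x-400)/5,390+y/5,z)
print("nose",k(527,78,.038),k(596,100,.038),"skirt base front",k(603,230,0),"skirt L/R",k(535,170,.007),k(670,170,.007))
g=lambda x,y,z:hit(S,265+(x-400)/5,215+(y-300)/5,z)
print("locktop",g(599,368,.104), "shaft",g(503,366,.079))
print("cap",hit(S,462,353,.026),"phone",hit(S,231,206,0),"spool",hit(S,289,176,.039))
E
```

```text
[[0.4855, -0.2244, 0.06], [0.6283, -0.1792, 0.06], [0.5674, 0.0192, 0.06], [0.4255, -0.0228, 0.06]] [ 0.52666968 -0.10178377  0.06      ]
0.14971092070789346 17.55875227982448
0.20753205481496884 107.0626316925559
0.1479782528261967 -163.5310499370365
0.2103688096074995 -73.40991583006708
[[0.4887, -0.2202, 0.06], [0.6302, -0.179, 0.06], [0.5705, 0.0191, 0.06], [0.4292, -0.0227, 0.06]] [ 0.52965832 -0.10070955  0.06      ]
0.1473624945782368 16.23039134381482
0.20699590287624586 106.77068858765399
0.14731347788661572 -163.49987257066917
0.2063019435173675 -73.24156119568379
nose [0.62228985 0.2763906  0.038     ] [0.60892957 0.29423605 0.038     ] skirt base front [0.61694882 0.31353637 0.        ] skirt L/R [0.62535811 0.28838904 0.007     ] [0.58910873 0.31072539 0.007     ]
locktop [ 0.52572185 -0.09832009  0.104     ] shaft [ 0.54148072 -0.14829261  0.079     ]
cap [0.42419529 0.25950841 0.026     ] phone [ 0.55862367 -0.38351758  0.        ] spool [ 0.40582823 -0.3736306   0.039     ]
```

View pics/wrist0.png

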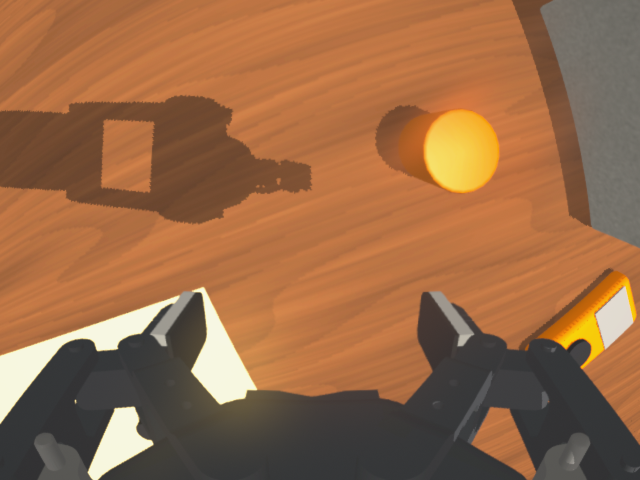

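The wrist view shows only bench and the gripper fingers at this pose. The unit's yaw is about 16.7° and the shaft is at about (0.542,-0.149). The knob is at about (0.606,0.299) with its nose at -53°. Next I move over the unit.

Emit:
{"op": "play_rows", "data": {"commands": [[-27.8,-29,0,0,0,0],[-27.8,-29,0,0,0,0],[-27.8,-29,0,0,0,0],[-27.8,-29,0,0,0,0],[-27.8,-29,0,0,0,0]], "hand": 0}}

```text
time: 0.57
tool_pos: [0.2964, 0.4006, 0.2448]
tool_rot: [-0.0, 0.175, 0.985, -0.0]
contact_force: [0.4, 0.5, 1.0]
gripper_width: 0.3
grasp_force: 0.0
```

Emit:
{"op": "play_rows", "data": {"commands": [[-27.8,-29,0,0,0,0],[-27.8,-29,0,0,0,0],[-27.8,-29,0,0,0,0],[-27.8,-29,0,0,0,0],[-27.8,-29,0,0,0,0]]}}

```text
time: 0.98
tool_pos: [0.3767, 0.2165, 0.2451]
tool_rot: [0.0, 0.175, 0.985, 0.0]
contact_force: [-0.2, 0.5, 0.4]
gripper_width: 0.001
grasp_force: 0.0
```

Emit:
{"op": "play_rows", "data": {"commands": [[-27.8,-29,0,0,0,0],[-27.8,-29,0,0,0,0],[-27.8,-29,0,0,0,0],[-27.8,-29,0,0,0,0],[-27.8,-29,0,0,0,0]]}}

```text
time: 1.4
tool_pos: [0.4571, 0.0322, 0.2452]
tool_rot: [0.0, 0.176, 0.984, 0.0]
contact_force: [1.1, 0.2, 0.9]
gripper_width: -0.0
grasp_force: 0.0
```

Emit:
{"op": "play_rows", "data": {"commands": [[-27.8,-29,0,0,0,0],[-27.8,-29,0,0,0,0],[-27.8,-29,0,0,0,0],[-27.8,-29,0,0,0,0],[-27.8,-29,0,0,0,0]]}}

```text
time: 1.82
tool_pos: [0.5375, -0.1519, 0.2449]
tool_rot: [-0.0, 0.176, 0.984, 0.0]
contact_force: [0.9, -0.2, -0.4]
gripper_width: 0.003
grasp_force: 0.0
```

Emit:
{"op": "play_rows", "data": {"commands": [[0,0,0,0,0,6.7],[0,0,0,0,0,6.7],[0,0,0,0,0,6.7],[0,0,0,0,0,6.7]]}}

```text
time: 2.15
tool_pos: [0.5371, -0.1503, 0.2446]
tool_rot: [-0.001, 0.402, 0.916, -0.0]
contact_force: [0.1, -0.7, 0.4]
gripper_width: 0.004
grasp_force: 0.0
```

Emit:
{"op": "play_rows", "data": {"commands": [[0,0,0,0,0,6.7],[0,0,0,0,0,6.7],[0,0,0,0,0,6.7],[0,0,0,0,0,6.7],[0,0,0,0,0,0]]}}

```text
time: 2.57
tool_pos: [0.5371, -0.1498, 0.2449]
tool_rot: [-0.0, 0.601, 0.799, -0.0]
contact_force: [-0.1, -0.3, 0.7]
gripper_width: -0.0
grasp_force: 0.0
```

```bash
python3 - <<'E'
from h import *
import pickle
Rt,p=tool(); print(p,Rt[:,1],manip.state()["joint_pos"])
w=save("wrist","pics/w1.png"); pickle.dump((w,Rt,p),open("w1.pkl","wb"))
u,v=wproj(w,[.542,-.149,.079],Rt,p); print(u,v); u=int(u);v=int(v)
im=w["image"][:,:,::-1]; 
x0=max(u-80,0); y0=max(v-60,0)
print(x0,y0); c=im[y0:y0+120,x0:x0+160]; cv2.imwrite("pics/w1c.png",cv2.resize(c,(800,600),interpolation=2))
E
```

```text
[ 0.53708282 -0.14980625  0.24487623] [ 9.60870276e-01  2.76998225e-01 -5.44918844e-04] [-4.05481767e-01 -1.07276347e-01  1.77048316e+00 -1.24956193e-06
  1.47908913e+00 -6.86150254e-01]
316.84692675437253 221.7811237578765
236 161
```

View pics/w1c.png

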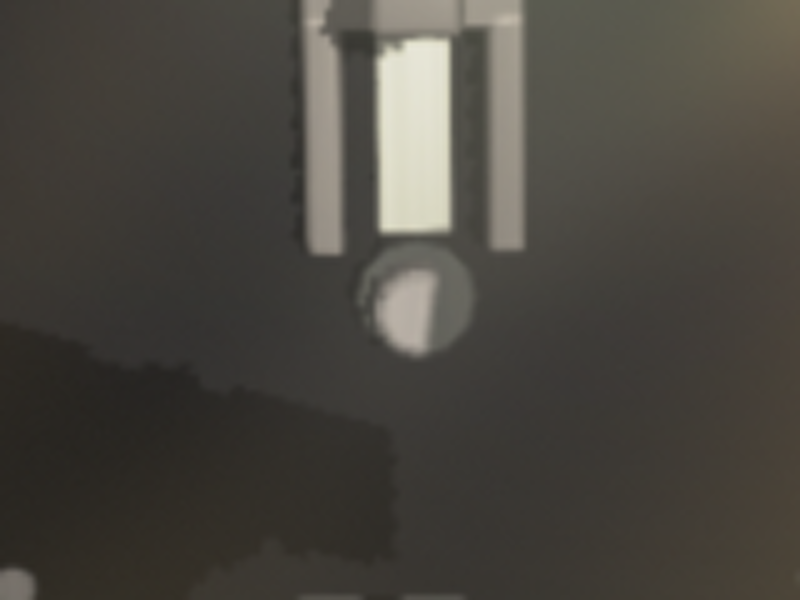

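The wrist crop shows the shaft top, with the flat's edge running from (438,270) to (428,353). The collar centre is at (416,298) and the prongs end just short of it. I'll convert these to world positions.

```bash
python3 - <<'E'
from h import *
import pickle
w,Rt,p=pickle.load(open("w1.pkl","rb"))
g=lambda x,y,z:whit(w,236+x/5,161+y/5,z,Rt,p)
def ang(a,b): e=b-a; return np.degrees(np.arctan2(e[1],e[0]))
print("flat dir",ang(g(428,353,.079),g(438,270,.079)),"collar",g(416,298,.067))
print("flat mid",g(433,311,.079),"arc left",g(374,305,.079),"bottom",g(417,355,.079), "topR",g(438,268,.079))
print("prong",ang(g(308,250,.072),g(305,30,.072)),ang(g(525,248,.072),g(521,30,.072)),"slot",ang(g(378,232,.06),g(376,50,.06)),ang(g(452,232,.06),g(450,50,.06)))
print("prong ends",g(326,253,.072),g(507,249,.072))
M=np.array([np.cos(np.radians(16.7)),np.sin(np.radians(16.7))]);Y=np.array([-M[1],M[0]])
L=(g(326,253,.072)+g(507,249,.072))[:2]/2+.044*Y; print("locktop est",L)
E
```

```text
flat dir 99.76990966027819 collar [ 0.54452935 -0.15004033  0.067     ]
flat mid [ 0.5468254  -0.14883697  0.079     ] arc left [ 0.5373323  -0.15053652  0.079     ] bottom [ 0.54640597 -0.1566461   0.079     ] topR [ 0.54557937 -0.14176344  0.079     ]
prong 106.44998521236705 107.90432316562043 slot 106.68526024014136 107.09162146856855
prong ends [ 0.52768957 -0.14579291  0.072     ] [ 0.55625204 -0.13682525  0.072     ]
locktop est [ 0.52932694 -0.09916489]
```

Emit:
{"op": "play_rows", "data": {"commands": [[11.5,3.5,10,0,0,0],[11.5,3.5,20,0,0,-0.8],[0,0,40,0,0,0],[0,0,35,0,0,0],[0,0,0,0,0,0]]}}

```text
time: 3.03
tool_pos: [0.5321, -0.1228, 0.1311]
tool_rot: [-0.008, 0.594, 0.805, -0.002]
contact_force: [-0.8, 0.4, -2.1]
gripper_width: -0.0
grasp_force: 0.0
```

Emit:
{"op": "play_rows", "data": {"commands": [[0,0,25,0,0,0],[0,0,14,0,0,0],[0,0,0,0,0,0],[0,0,0,0,0,0]]}}

```text
time: 3.37
tool_pos: [0.5376, -0.1255, 0.1018]
tool_rot: [-0.0, 0.594, 0.804, -0.0]
contact_force: [0.3, 0.1, 1.3]
gripper_width: 0.002
grasp_force: 0.0
```

Emit:
{"op": "play_rows", "data": {"commands": [[5,0,0,0,0,0],[5,0,0,0,0,0],[4,0,0,0,0,0],[4,0,0,0,0,0],[4,0,0,0,0,0]]}}

```text
time: 3.78
tool_pos: [0.5323, -0.105, 0.103]
tool_rot: [0.002, 0.595, 0.804, 0.0]
contact_force: [0.8, -1.5, 1.7]
gripper_width: 0.002
grasp_force: 1.4
```

Emit:
{"op": "play_rows", "data": {"commands": [[5,0,0,0,0,0],[5,0,0,0,0,0],[5,0,0,0,0,0],[5,0,0,0,0,0],[0,0,0,0,0,0]]}}

```text
time: 4.2
tool_pos: [0.5248, -0.0845, 0.101]
tool_rot: [-0.001, 0.595, 0.804, 0.0]
contact_force: [0.3, -0.3, 0.3]
gripper_width: 0.003
grasp_force: 0.1
```

Emit:
{"op": "play_rows", "data": {"commands": [[4,0,0,0,0,0],[3,0,0,0,0,0],[3,0,0,0,0,0],[0,0,0,0,0,0]]}}

```text
time: 4.53
tool_pos: [0.5233, -0.0799, 0.1012]
tool_rot: [0.004, 0.595, 0.804, -0.003]
contact_force: [5.5, -16.4, -4.8]
gripper_width: -0.001
grasp_force: 8.8
```

Emit:
{"op": "play_rows", "data": {"commands": [[3,0,0,0,0,0],[0,0,0,0,0,0],[0,0,0,0,0,0]]}}

```text
time: 4.78
tool_pos: [0.5232, -0.0796, 0.1013]
tool_rot: [0.007, 0.595, 0.804, -0.004]
contact_force: [8.7, -23.7, -10.0]
gripper_width: -0.0
grasp_force: 12.8
```

Emit:
{"op": "play_rows", "data": {"commands": [[-12,0,0,0,0,0],[-10,0,-30,0,0,0],[-10,0,-41,0,0,0],[-28,0,-41,0,0,0],[-28,0,-28,0,0,0]]}}

```text
time: 5.2
tool_pos: [0.5457, -0.1522, 0.2361]
tool_rot: [-0.001, 0.594, 0.804, 0.001]
contact_force: [1.9, 0.2, 0.3]
gripper_width: -0.002
grasp_force: 0.0
```

```bash
python3 - <<'E'
from h import *
import pickle
for i in range(6): c=imaging.grab_frame("side")
Rt,p=tool(); print(p,Rt[:,1])
w=save("wrist","pics/w2.png"); pickle.dump((w,Rt,p),open("w2.pkl","wb"))
u,v=map(int,wproj(w,[.5443,-.1497,.079],Rt,p)); x0=u-50;y0=v-90
print(x0,y0); cv2.imwrite("pics/w2c.png",cv2.resize(w["image"][y0:y0+150,x0:x0+100,::-1],(400,600),interpolation=2))
E
```

```text
[ 0.54455013 -0.15175858  0.23159302] [ 0.95625609  0.29251203 -0.0033178 ]
261 132
```

View pics/w2c.png

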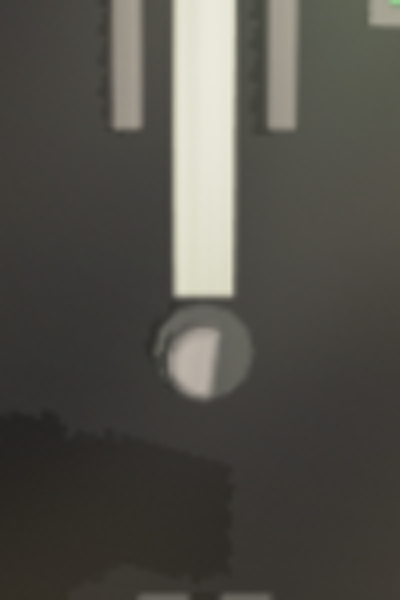

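The lock has moved well clear. The collar centre is at (205,352) and the flat's edge runs from (220,330) to (211,398).

```bash
python3 - <<'E'
from h import *
import pickle
w,Rt,p=pickle.load(open("w2.pkl","rb"))
g=lambda x,y,z:whit(w,261+x/4,132+y/4,z,Rt,p)
def ang(a,b): e=b-a; return np.degrees(np.arctan2(e[1],e[0]))
print("flat",ang(g(211,398,.079),g(220,330,.079)),"collar",g(204,352,.067),"arcL",g(167,362,.079),"flatmid",g(215.5,364,.079))
print("slot",ang(g(173,296,.06),g(173,50,.06)),ang(g(235,296,.06),g(235,50,.06)))
print("prongends",g(127,130,.072),g(282,130,.072))
print("move to knob, tool axes",1000*Rt.T@(np.array([.606,.299,.2316])-p))
E
```

```text
flat 99.75972389845089 collar [ 0.5445829  -0.14997523  0.067     ] arcL [ 0.53756775 -0.15145698  0.079     ] flatmid [ 0.54668036 -0.14908092  0.079     ]
slot 106.82642161026409 107.18471907638633
prongends [ 0.51715825 -0.11115347  0.072     ] [ 0.54580579 -0.10238323  0.072     ]
move to knob, tool axes [413.06763858 190.61409935   0.88101945]
```

Emit:
{"op": "play_rows", "data": {"commands": [[34.4,15.9,0,0,0,0],[34.4,15.9,0,0,0,0],[34.4,15.9,0,0,0,0],[34.4,15.9,0,0,0,0],[34.4,15.9,0,0,0,0]], "hand": 60}}

```text
time: 5.97
tool_pos: [0.5701, 0.0374, 0.232]
tool_rot: [-0.002, 0.595, 0.804, -0.001]
contact_force: [0.5, -0.6, -0.3]
gripper_width: 0.692
grasp_force: 0.0
```

Emit:
{"op": "play_rows", "data": {"commands": [[34.4,15.9,0,0,0,0],[34.4,15.9,0,0,0,0],[34.4,15.9,0,0,0,0],[34.4,15.9,0,0,0,0],[34.4,15.9,0,0,0,0]]}}

```text
time: 6.38
tool_pos: [0.5956, 0.225, 0.2319]
tool_rot: [-0.001, 0.594, 0.804, -0.001]
contact_force: [0.4, -0.0, -0.3]
gripper_width: 0.7
grasp_force: 0.0
```

Emit:
{"op": "play_rows", "data": {"commands": [[34.4,15.9,0,0,0,0],[34.4,15.9,0,0,0,0],[0,0,0,0,0,-6.7],[0,0,0,0,0,-6.7],[0,0,0,0,0,-6.7]]}}

```text
time: 6.8
tool_pos: [0.6057, 0.2991, 0.2313]
tool_rot: [-0.002, 0.442, 0.897, -0.002]
contact_force: [-0.1, -0.1, -0.3]
gripper_width: 0.703
grasp_force: 0.0
```

```bash
python3 - <<'E'
from h import *
import pickle
for i in range(4): c=imaging.grab_frame("side")
Rt,p=tool(); print(p,Rt[:,1])
w=save("wrist","pics/w3.png"); pickle.dump((w,Rt,p),open("w3.pkl","wb"))
u,v=map(int,wproj(w,[.606,.299,.02],Rt,p)); x0=u-64;y0=v-60
print(x0,y0); cv2.imwrite("pics/w3c.png",cv2.resize(w["image"][y0:y0+96,x0:x0+128,::-1],(800,600),interpolation=2))
E
```

```text
[0.60663747 0.29775838 0.23253553] [ 0.79903     0.60128537 -0.00263933]
247 148
```

View pics/w3c.png

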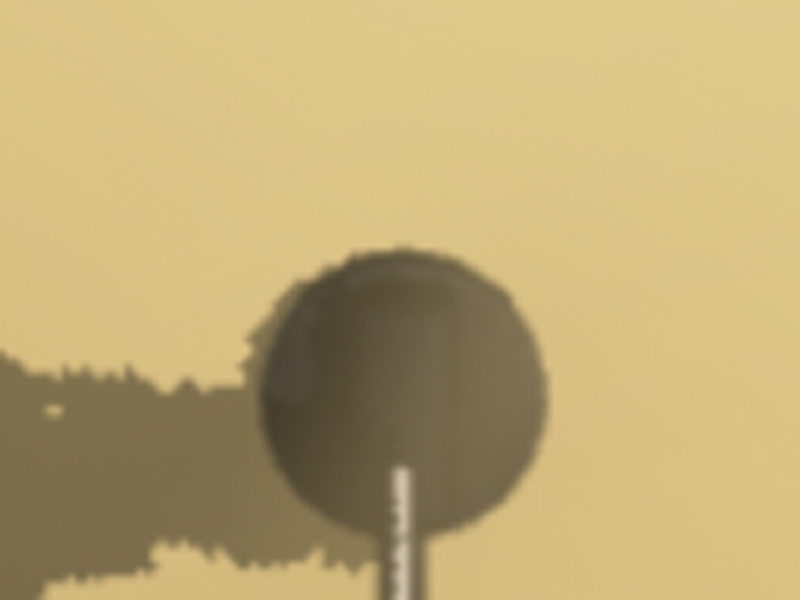

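The skirt's circle is centred at about (404,393), and the white line runs from (402,470) straight down.

```bash
python3 - <<'E'
from h import *
import pickle
w,Rt,p=pickle.load(open("w3.pkl","rb"))
g=lambda x,y,z:whit(w,247+x/6.25,148+y/6.25,z,Rt,p)
a,b=g(402,470,.038),g(401,598,.038); e=b-a
print("nose ang",np.degrees(np.arctan2(e[1],e[0])),a,b)
for z in(0.010,.014): print(g(404,393,z), g(262,393,z)-g(547,393,z))
print("tool y ang",np.degrees(np.arctan2(Rt[1,1],Rt[0,1])))
c=(g(404,393,.012)); c[2]=p[2]; print("shift",1000*Rt.T@(c-p))
n=e[:2]/np.linalg.norm(e[:2]); print("axis offset of line from centre", np.cross(n,(a-g(404,393,.012))[:2]), (a-g(404,393,.012))[:2]@n)
E
```

```text
nose ang -53.498999733649114 [0.61168332 0.29081954 0.038     ] [0.62299071 0.27553904 0.038     ]
[0.60839356 0.2955018  0.01      ] [-0.03507259 -0.02642013  0.        ]
[0.60793458 0.29613572 0.014     ] [-0.03467299 -0.02611912  0.        ]
tool y ang 36.96216102274793
shift [-2.46774548  0.05353392 -0.0025477 ]
axis offset of line from centre -0.00014477914653082376 0.006111985671837773<stdin>:10: DeprecationWarning: Arrays of 2-dimensional vectors are deprecated. Use arrays of 3-dimensional vectors instead. (deprecated in NumPy 2.0)
```

Emit:
{"op": "play_rows", "data": {"commands": [[-2.5,0,36,0,0,0],[0,0,36,0,0,0],[0,0,36,0,0,0],[0,0,36,0,0,0],[0,0,10,0,0,0]], "hand": 45}}

```text
time: 7.47
tool_pos: [0.6048, 0.2937, 0.0725]
tool_rot: [-0.004, 0.446, 0.895, -0.004]
contact_force: [-1.2, -1.0, -2.0]
gripper_width: 0.528
grasp_force: 0.0
```

Emit:
{"op": "play_rows", "data": {"commands": [[0,0,20,0,0,0],[0,0,16,0,0,0],[0,0,10,0,0,0],[0,0,0,0,0,0],[0,0,0,0,0,0]]}}

```text
time: 7.88
tool_pos: [0.6095, 0.2956, 0.0346]
tool_rot: [-0.0, 0.446, 0.895, 0.0]
contact_force: [0.5, -0.1, 0.3]
gripper_width: 0.527
grasp_force: 0.0
```

Emit:
{"op": "play_rows", "data": {"commands": [[0,0,2,0,0,0],[0,0,0,0,0,0],[0,0,0,0,0,0]]}}

```text
time: 8.13
tool_pos: [0.6101, 0.2958, 0.0336]
tool_rot: [0.001, 0.446, 0.895, 0.001]
contact_force: [0.8, 1.0, -0.5]
gripper_width: 0.524
grasp_force: 0.0
```

Emit:
{"op": "play_rows", "data": {"commands": [[0,0,0,0,0,0],[0,0,0,0,0,0],[0,0,0,0,0,0],[0,0,0,0,0,0],[0,0,0,0,0,0]], "hand": 0}}

```text
time: 8.55
tool_pos: [0.6098, 0.2957, 0.0329]
tool_rot: [0.0, 0.446, 0.895, 0.0]
contact_force: [0.4, 0.2, 2.7]
gripper_width: 0.168
grasp_force: 61.1
```

Emit:
{"op": "play_rows", "data": {"commands": [[0,0,0,0,0,0],[0,0,0,0,0,0],[0,0,0,0,0,0],[0,0,0,0,0,0],[0,0,0,0,0,0]]}}

```text
time: 8.97
tool_pos: [0.6098, 0.2957, 0.0329]
tool_rot: [0.0, 0.446, 0.895, 0.0]
contact_force: [-0.6, 0.4, 5.5]
gripper_width: 0.168
grasp_force: 61.3
```

```bash
python3 - <<'E'
from h import *
Rt,p=tool(); print(p,Rt.T[2],np.degrees(np.arctan2(Rt[1,1],Rt[0,1])))
E
```

```text
[0.60978081 0.29572442 0.03289944] [ 1.10583208e-03  3.94354651e-04 -9.99999311e-01] 37.086621102829916
```

Emit:
{"op": "play_rows", "data": {"commands": [[0,0,-10,0,0,0],[0,0,-40,0,0,0],[0,0,-40,0,0,0],[0,0,-40,0,0,0],[0,0,-40,0,0,0]]}}

```text
time: 9.38
tool_pos: [0.6083, 0.2952, 0.203]
tool_rot: [-0.001, 0.446, 0.895, -0.001]
contact_force: [1.1, 0.4, -0.4]
gripper_width: 0.173
grasp_force: 60.6
```

Emit:
{"op": "play_rows", "data": {"commands": [[-26.4,-26.6,0,0,0,0],[-26.4,-26.6,0,0,0,0],[-26.4,-26.6,0,0,0,0],[-26.4,-26.6,0,0,0,0],[-26.4,-26.6,0,0,0,0]]}}

```text
time: 9.8
tool_pos: [0.5815, 0.1086, 0.2016]
tool_rot: [-0.001, 0.445, 0.895, -0.0]
contact_force: [0.9, -0.8, -0.5]
gripper_width: 0.168
grasp_force: 60.7
```

Emit:
{"op": "play_rows", "data": {"commands": [[-26.4,-26.6,0,0,0,0],[-26.4,-26.6,0,0,0,0],[-26.4,-26.6,0,0,0,0],[-26.4,-26.6,0,0,0,0],[-26.4,-26.6,0,0,0,0]]}}

```text
time: 10.22
tool_pos: [0.555, -0.0769, 0.2017]
tool_rot: [-0.001, 0.445, 0.895, -0.0]
contact_force: [1.3, 0.2, -0.4]
gripper_width: 0.167
grasp_force: 60.7
```

Emit:
{"op": "play_rows", "data": {"commands": [[-26.4,-26.6,0,0,0,0],[-26.4,-26.6,0,0,0,0],[0,0,0,0,0,-6.97],[0,0,0,0,0,-6.97],[0,0,0,0,0,-6.97]]}}

```text
time: 10.63
tool_pos: [0.5448, -0.1504, 0.2015]
tool_rot: [-0.001, 0.274, 0.962, 0.0]
contact_force: [-0.1, -0.8, -0.4]
gripper_width: 0.169
grasp_force: 60.6
```

Emit:
{"op": "play_rows", "data": {"commands": [[0,0,0,0,0,-6.97],[0,0,0,0,0,-6.97],[0,0,0,0,0,-6.97],[0,0,0,0,0,-6.97]]}}

```text
time: 10.97
tool_pos: [0.545, -0.1494, 0.2014]
tool_rot: [-0.001, 0.033, 0.999, 0.0]
contact_force: [-0.1, 0.4, -0.7]
gripper_width: 0.169
grasp_force: 60.7
```

Emit:
{"op": "play_rows", "data": {"commands": [[0,0,0,0,0,-6.97],[0,0,0,0,0,-6.97],[0,0,0,0,0,0],[0,0,0,0,0,0]]}}

```text
time: 11.3
tool_pos: [0.5452, -0.1494, 0.2017]
tool_rot: [-0.001, -0.084, 0.996, 0.0]
contact_force: [0.7, -0.4, -1.4]
gripper_width: 0.172
grasp_force: 60.6
```

```bash
python3 - <<'E'
from h import *
import pickle
s=manip.state(); print(s["gripper_width"],s["grasp_force"],s["joint_pos"])
Rt,p=tool(); print(p,Rt[:,2],np.degrees(np.arctan2(Rt[1,1],Rt[0,1])))
w=save("wrist","pics/w4.png"); pickle.dump((w,Rt,p),open("w4.pkl","wb"))
print(wproj(w,p+Rt@np.array([0,0,.0189]),Rt,p),wproj(w,p+Rt@np.array([0.0233,0,.0189]),Rt,p))
cv2.imwrite("pics/w4c.png",cv2.resize(w["image"][250:400,212:412,::-1],(800,600),interpolation=2))
E
```

```text
0.1719791531921835 60.64791798591614 [-3.99176095e-01 -5.74867488e-02  1.79662499e+00  1.63212680e-05
  1.40372148e+00 -2.13822525e+00]
[ 0.54519051 -0.14943768  0.20166118] [-1.16119806e-03  5.07286576e-04 -9.99999197e-01] 99.63999983867365
(np.float64(311.6029771887998), np.float64(293.9766105395757)) (np.float64(311.5886635295842), np.float64(242.13318841030295))
```

View pics/w4c.png

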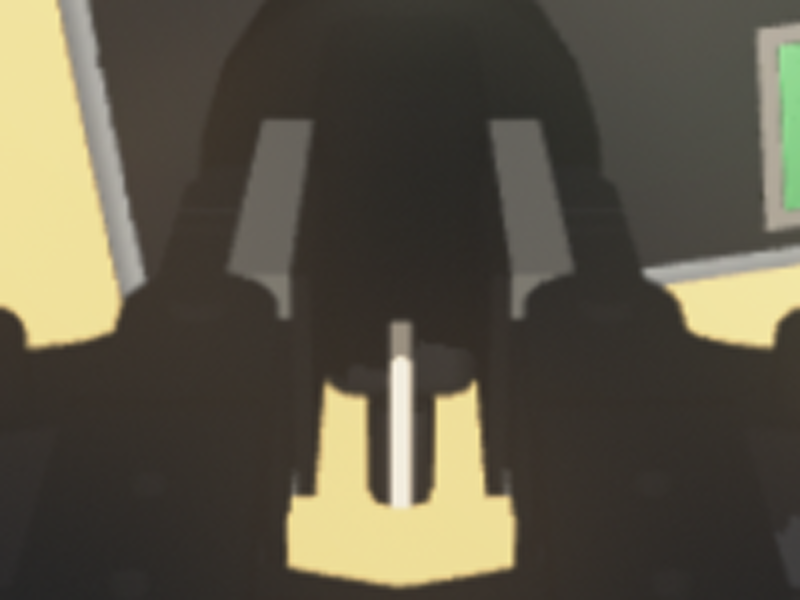

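The knob is held straight. The white line runs from (401,322) to the nose tip at (401,507), and the skirt's front edge is near (350,393) and (455,393).

```bash
python3 - <<'E'
from h import *
import pickle
w,Rt,p=pickle.load(open("w4.pkl","rb"))
I=np.eye(3);O=np.zeros(3)
g=lambda x,y,z:whit(w,212+x/4,250+y/4,z,I,O)*1000
print("line",g(401,322,-.0051),g(401,507,-.0051),"skirt front",g(350,393,.0189),g(455,393,.0189),"bar rear sides",g(205,180,.0189),g(598,170,.0189))
col=w["image"][225:262,290:335].astype(int).sum(2).mean(1); print(col.round())
w3,R3,p3=pickle.load(open("w3.pkl","rb"))
im=w3["image"]; x0=int(247+401.5/6.25); print(np.round(im[215:270,x0-1:x0+1].astype(int).sum(2).mean(1)))
E
```

```text
line [-4.588683    0.27201075 -5.1       ] [-26.51825729   0.28287264  -5.1       ] skirt front [-27.75364406  -5.60129804  18.9       ] [-27.7553804    6.53094519  18.9       ] bar rear sides [ -0.64664121 -21.04101096  18.9       ] [ 0.54857098 21.65619229 18.9       ]
[381. 397. 409. 419. 429. 445. 439. 409. 385. 363. 315. 280. 252. 219.
 199. 187. 179. 173. 170. 168. 168. 167. 166. 166. 165. 164. 163. 162.
 160. 156. 154. 152. 150. 149. 147. 146. 145.]
[274. 272. 270. 272. 276. 272. 279. 342. 482. 526. 528. 526. 509. 482.
 515. 472. 462. 491. 447. 418. 480. 522. 520. 477. 510. 522. 496. 494.
 524. 526. 512. 444. 500. 522. 524. 524. 524. 524. 525. 523. 524. 526.
 525. 525. 525. 525. 526. 525. 525. 525. 524. 524. 524. 524. 526.]
```

Emit:
{"op": "play_rows", "data": {"commands": [[-0.5,-0.4,30,0,0,0],[0,0,30,0,0,0],[0,0,20,0,0,0],[0,0,4,0,0,0],[0,0,0,0,0,0]]}}

```text
time: 11.77
tool_pos: [0.5448, -0.1494, 0.1161]
tool_rot: [-0.002, -0.085, 0.996, 0.001]
contact_force: [0.3, -0.1, -1.8]
gripper_width: 0.174
grasp_force: 60.6
```

Emit:
{"op": "play_rows", "data": {"commands": [[0,0,1,0,0,0],[0,0,1,0,0,0],[0,0,1,0,0,0],[0,0,0,0,0,0],[0,0,0,0,0,0]]}}

```text
time: 12.18
tool_pos: [0.5468, -0.1502, 0.1162]
tool_rot: [0.001, -0.085, 0.996, -0.0]
contact_force: [-0.6, 0.2, 1.0]
gripper_width: 0.172
grasp_force: 60.6
```

Emit:
{"op": "play_rows", "data": {"commands": [[0,0,0,0,0,0],[0,0,0,0,0,0],[0,0,0,0,0,0]]}}

```text
time: 12.43
tool_pos: [0.5463, -0.15, 0.1153]
tool_rot: [0.0, -0.086, 0.996, -0.0]
contact_force: [-0.7, 0.9, -0.2]
gripper_width: 0.17
grasp_force: 60.6
```

```bash
cat > st.py <<'E'
from h import *
s=manip.state(); Rt,p=tool(); o=p+Rt@np.array([.0015,0,0])
print("t",round(s["time"],2),"tcp",p.round(5),"knob",o[:2].round(5),"zax",Rt[:,2].round(4),"nose",round(np.degrees(np.arctan2(Rt[1,1],Rt[0,1]))-90,2),"F",np.round(s["contact_force"],1),"T",np.round(s["ft_torque"],3),s["gripper_width"].round(3))
E
python3 st.py
```

```text
Traceback (most recent call last):
  File "st.py", line 3, in <module>
    print("t",round(s["time"],2),"tcp",p.round(5),"knob",o[:2].round(5),"zax",Rt[:,2].round(4),"nose",round(np.degrees(np.arctan2(Rt[1,1],Rt[0,1]))-90,2),"F",np.round(s["contact_force"],1),"T",np.round(s["ft_torque"],3),s["gripper_width"].round(3))
                                                                                                                                                                                                                            ^^^^^^^^^^^^^^^^^^^^^^^^
AttributeError: 'float' object has no attribute 'round'
```

Emit:
{"op": "play_rows", "data": {"commands": [[0,0,1.5,0,0,0],[0,0,1.5,0,0,0],[0,0,1.5,0,0,0],[0,0,0,0,0,0],[0,0,0,0,0,0]]}}

```text
time: 12.85
tool_pos: [0.5462, -0.15, 0.1109]
tool_rot: [-0.0, -0.086, 0.996, 0.0]
contact_force: [-1.1, -0.1, 1.8]
gripper_width: 0.173
grasp_force: 60.9
```

```bash
sed -i 's/s\["gripper_width"\].round(3)/round(s["gripper_width"],3)/' st.py; python3 st.py
```

```text
t 12.85 tcp [ 0.54619 -0.14999  0.11086] knob [ 0.54471 -0.15024] zax [-4.e-04  1.e-04 -1.e+00] nose 9.81 F [-1.1 -0.1  1.8] T [ 0.078  0.254 -0.017] 0.173
```

Emit:
{"op": "play_rows", "data": {"commands": [[0,0,1.5,0,0,0],[0,0,1.5,0,0,0],[0,0,0,0,0,0],[0,0,0,0,0,0]]}}

```text
time: 13.18
tool_pos: [0.5463, -0.15, 0.108]
tool_rot: [-0.0, -0.086, 0.996, -0.0]
contact_force: [-2.8, 1.1, 5.0]
gripper_width: 0.167
grasp_force: 61.3
```

```bash
python3 st.py
```

```text
t 13.18 tcp [ 0.5463  -0.15     0.10803] knob [ 0.54483 -0.15026] zax [-0.e+00 -1.e-04 -1.e+00] nose 9.82 F [-2.8  1.1  5. ] T [ 0.155  0.535 -0.019] 0.167
```

Emit:
{"op": "play_rows", "data": {"commands": [[0.5,0.2,0,0,0,0],[0.3,0,0,0,0,0],[0,0,0,0,0,0],[0,0,0,0,0,0]]}}

```text
time: 13.52
tool_pos: [0.5458, -0.15, 0.108]
tool_rot: [0.001, -0.086, 0.996, -0.0]
contact_force: [-0.5, 0.9, 4.9]
gripper_width: 0.172
grasp_force: 61.3
```

```bash
python3 st.py
```

```text
t 13.52 tcp [ 0.5458  -0.15     0.10804] knob [ 0.54432 -0.15026] zax [ 1.1e-03 -3.0e-04 -1.0e+00] nose 9.82 F [-0.5  0.9  4.9] T [ 0.084  0.096 -0.026] 0.172
```

Emit:
{"op": "play_rows", "data": {"commands": [[0,0.2,1,0,0,0],[0,0,1,0,0,0],[0,0,0,0,0,0],[0,0,0,0,0,0]]}}

```text
time: 13.85
tool_pos: [0.5448, -0.1496, 0.1048]
tool_rot: [-0.001, -0.086, 0.996, 0.0]
contact_force: [-0.5, -0.7, -0.1]
gripper_width: 0.167
grasp_force: 60.7
```

```bash
python3 st.py
```

```text
t 13.85 tcp [ 0.54479 -0.14965  0.10479] knob [ 0.54332 -0.1499 ] zax [-1.4e-03  2.0e-04 -1.0e+00] nose 9.82 F [-0.5 -0.7 -0.1] T [-0.009  0.055  0.044] 0.167
```

It dropped on and the force has gone to zero. I'll push it home and press.

Emit:
{"op": "play_rows", "data": {"commands": [[0,0,1.5,0,0,0],[0,0,1.5,0,0,0],[0,0,1,0,0,0],[0,0,0,0,0,0],[0,0,0,0,0,0]]}}

```text
time: 14.27
tool_pos: [0.5448, -0.1495, 0.1009]
tool_rot: [-0.001, -0.086, 0.996, 0.0]
contact_force: [-1.1, 0.6, -0.7]
gripper_width: 0.172
grasp_force: 60.6
```

```bash
python3 st.py
```

```text
t 14.27 tcp [ 0.54484 -0.14952  0.10093] knob [ 0.54337 -0.14978] zax [-1.4e-03  5.0e-04 -1.0e+00] nose 9.82 F [-1.1  0.6 -0.7] T [-0.003  0.263 -0.03 ] 0.172
```

Emit:
{"op": "play_rows", "data": {"commands": [[0,0,1,0,0,0],[0,0,1,0,0,0],[0,0,0,0,0,0],[0,0,0,0,0,0],[0,0,0,0,0,0]]}}

```text
time: 14.68
tool_pos: [0.545, -0.1496, 0.0998]
tool_rot: [-0.001, -0.086, 0.996, 0.0]
contact_force: [-4.1, 0.3, 2.0]
gripper_width: 0.171
grasp_force: 60.9
```

Emit:
{"op": "play_rows", "data": {"commands": [[0,0,1,0,0,0],[0,0,1,0,0,0],[0,0,0,0,0,0],[0,0,0,0,0,0],[0,0,0,0,0,0]]}}

```text
time: 15.1
tool_pos: [0.5451, -0.1497, 0.0979]
tool_rot: [-0.001, -0.086, 0.996, 0.0]
contact_force: [-5.2, 0.5, 4.4]
gripper_width: 0.172
grasp_force: 61.2
```

```bash
python3 st.py
```

```text
t 15.1 tcp [ 0.54508 -0.14967  0.09794] knob [ 0.5436  -0.14993] zax [-1.e-03  1.e-04 -1.e+00] nose 9.82 F [-5.2  0.5  4.4] T [ 0.105  1.041 -0.005] 0.172
```

Emit:
{"op": "play_rows", "data": {"commands": [[0.5,0,1,0,0,0],[0,0,1,0,0,0],[0,0,0,0,0,0],[0,0,0,0,0,0],[0,0,0,0,0,0]]}}

```text
time: 15.52
tool_pos: [0.545, -0.1497, 0.0964]
tool_rot: [0.0, -0.086, 0.996, 0.0]
contact_force: [-4.7, 3.3, 5.3]
gripper_width: 0.175
grasp_force: 61.5
```

Emit:
{"op": "play_rows", "data": {"commands": [[0,0,1,0,0,0],[0,0,1,0,0,0],[0,0,0,0,0,0],[0,0,0,0,0,0],[0,0,0,0,0,0]]}}

```text
time: 15.93
tool_pos: [0.5451, -0.1497, 0.0952]
tool_rot: [-0.0, -0.086, 0.996, 0.0]
contact_force: [-6.9, 2.4, 9.4]
gripper_width: 0.173
grasp_force: 62.1
```

```bash
python3 st.py
```

```text
t 15.93 tcp [ 0.54512 -0.14973  0.09518] knob [ 0.54364 -0.14998] zax [-1.e-04  2.e-04 -1.e+00] nose 9.82 F [-6.9  2.4  9.4] T [0.42  1.366 0.005] 0.173
```

Emit:
{"op": "play_rows", "data": {"commands": [[0,0,0,0,0,0],[0,0,0,0,0,0],[0,0,0,0,0,0],[0,0,0,0,0,0],[0,0,0,0,0,0]]}}

```text
time: 16.35
tool_pos: [0.5451, -0.1497, 0.0952]
tool_rot: [-0.0, -0.086, 0.996, 0.0]
contact_force: [-7.6, 2.3, 9.2]
gripper_width: 0.17
grasp_force: 62.1
```

```bash
python3 - <<'E'
from h import *
a=save("scene","pics/s9.png")["image"][200:290,240:360,::-1]; b=save("side","pics/d9.png")["image"][210:300,290:410,::-1]
cv2.imwrite("pics/m9.png",np.hstack([cv2.resize(x,(400,300),interpolation=2) for x in(a,b)]))
E
python3 st.py
```

```text
t 16.45 tcp [ 0.54512 -0.14972  0.09519] knob [ 0.54364 -0.14997] zax [-1.e-04  2.e-04 -1.e+00] nose 9.82 F [-7.2  2.8  9.8] T [ 0.409  1.361 -0.025] 0.17
```

View pics/m9.png

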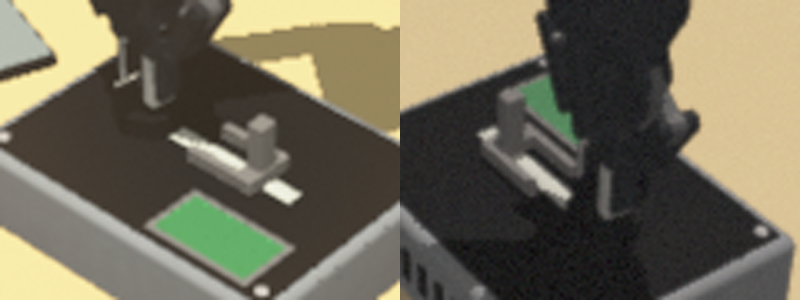

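The picture shows the knob down on the panel in the fingers at about (150,100) in the left crop. The lock is clear of it at its end stop at (260,160). The readings are steady, so I'm handing in.

```bash
python3 -c "
from plant import manip
print(manip.job_done())"
```

```text
the job is handed in; nothing more can be done
None
```

I handed the job in at about 16.5 s with the lock at its end stop and the knob home on the D-shaft, held pressed down about 5 mm with roughly 9 N; the hand-in gave no pass or fail.

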